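Slide the round pottery disc out of a touching row of sherds

TASK

On the green sorting mat three pottery sherds lie side by side in a touching row. Push the large round disc out of the row, sliding it flat across the mat without lifting it, until it lies wholly on the white paper strip beside the row. Leave the other two sherds of the row lying as they are.

Things in the scene. Friction and masses are not known exactly. Their poses are not given: they have to be found in the camera images.
- disc: The large round flat pottery disc in the row, clay-coloured, 58 mm across and 12 mm thick, about 60 g, loose on the mat. Origin: centre of its underside; z up. (A much smaller round disc, 34 mm across, lies elsewhere on the mat and is not part of the job.)
- rim_sherd: Rectangular pottery sherd of the row, same clay, 58 mm wide along the row, 48 mm deep across it, 12 mm thick, with a raised lip (12 mm broad, to 18 mm high) along the edge nearest the paper strip. Loose, about 70 g. Origin: centre of its underside; x across the row towards the strip, y along the row, z up. It must stay where it is.
- pointed_sherd: Pointed (house-shaped) pottery sherd of the row, same clay, 58 mm wide along the row, 12 mm thick; it reaches 22 mm back from its origin and 41 mm forward to its point, which faces the strip. Loose, about 65 g. Origin on its underside, on the row's middle line; x across the row towards the strip, y along the row, z up. It must stay where it is.
- strip (a point): Centre of the flat white paper strip (no edge to catch) on the fixed green mat (380 x 280 mm, top 3 mm above the table), at the mat's top. x: across the strip (100 mm), straight away from the row; y: along the strip (240 mm) and the row. Here the row's origins lie at x = -105 mm, y = -58, 0, +58 mm, order varying; the mat before the row (x below -140 mm) and up to the strip is clear.

How it is judged:
By the outcome, as a careful person would: the job done as asked, in the order asked, and still so for the second after the job is handed in, with the robot touching nothing.
It also fails if it takes over 32 s, if anything falls off the work surface, if the arm or the gripper's body presses on something with over 40 N, if the wrist force passes 120 N, or if a joint passes its speed limit or range.

ROBOT

A 7-joint arm with a two-finger parallel gripper is mounted at the origin on the work surface. World frame = base frame: x ahead of the robot, y to its left, z up, the work surface at z = 0. Lengths are in m, angles in rad, forces in N, time in s.
With the tool pointing down it reaches from about 0.425 to 0.925 m from the base axis. Payload 6.8 kg.
Tool frame: the origin (TCP) lies on the centre line of the jaws, within the pads' length; the fingertips stand 19 mm ahead of it and the grasp point (between the pads) is the TCP; z points along the fingers, y is the direction in which the jaws open and shut (so a half turn about z gives the same grasp; the last joint's range is limited). The gripper opens to 88 mm and grips with 3 to 60 N. Pads are 20 mm wide; open, the fingers measure 115 mm over their backs; the gripper's body (75 mm by 178 mm) begins 61 mm behind the grasp point.
Start: joints at [-0.108, 0.477, 0.022, 1.555, -0.011, 1.109, -0.083], TCP at [0.675, 0, 0.242] pointing down, gripper open.
Joint ranges: [-2.96, 2.96], [-0.34, 2.1], [-1.41, 1.46], [0.24, 2.44], [-1.37, 4.51], [0.17, 1.92], [-2.96, 2.96]. Speed limits (rad/s): [2.39, 2.39, 3.14, 3.14, 3.14, 3.14, 3.14].

INTERFACE

Orientations are given as a unit quaternion [x, y, z, w].
In Python, from rig import status, vision, ctrl gives the robot as it stands.
- The arm moves only by the tool apply_moves, never from a script. Its arguments are lists of equal length, an entry for each row: "linear": the shift along the tool's x, y, z normalised to -1 to 1, where 1 is 300 mm, a list of three; "rotation": the turn, a rotation vector about the tool's x, y, z normalised to -1 to 1, where 1 is 180 degrees, a list of three; "grip": the opening, from 0 (shut) to 1 (fully open). In form: {"linear": [[dx, dy, dz], ...], "rotation": [[rx, ry, rz], ...], "grip": [grip, ...]}. A call has 1 to 5 rows; each row is the pose to reach, as a shift and turn from the pose commanded when the call began, along the tool's axes at that moment, turning the shorter way round; what a row does not reach only later rows make up. A row lasts 1/10 s, in which the tool goes at most 50 mm and 8.59 degrees, less where a joint would pass 70% of its speed; a pose out of reach is approached as far as the arm can. A call with a number of a shift or a turn outside -1 to 1 is refused whole. A call with a gripper value outside its range is refused whole. The fingers move at their own pace and stop on an object; "force" is the grip in N (left out, the last holds). Time passes only in rows, so rows that repeat a pose let the fingers close. It gives the time, the measured TCP pose, the force and the opening at its end, in the units of the state.
- status.sense(): the state, without advancing time (a new reading comes with each control period).
- vision.grab_frame(name): name is "scene" or "side" or "wrist"; returns (picture, depth): 480x640x3 uint8, blue, green, red; 480x640 float32, m along the optical axis (not along the pixel's ray), 0 where there is no reading.
- vision.camera_info(name): a dict with "fov_y" (degrees; the focal length in pixels is half the picture's height over the tangent of half this angle, whatever the lens; pixels are square), "cx", "cy" (the principal point, pixels), "R" (3x3) and "t" (3): a world point X has camera coordinates R X + t. Camera axes: x right, y down, z forward; pixel columns grow to the right and rows downward; lengths in m; the calibration is good to about 2 mm. A picture is of the moment at which its call begins: read the wrist's pose just before it. camera_info takes no time and is no camera call; for the wrist camera it gives the pose at the moment of the call.
- ctrl.job_done(): hands the job in, once; it reports no verdict.
The state is a dict: "time": time; "qpos": joint angles; "qvel": joint speeds; "tau": joint torques, N m; "position": TCP position; "eef_rot": TCP orientation; "ft_force": force on the tool from outside, world axes, zero at the start; "wrist_torque": the same for the moment, N m; "finger_gap": opening from 0.0 (shut) to 1.0 (fully open).
Only numpy, scipy, OpenCV 4.12 (cv2) and the standard library are available. Lean on these libraries where they do the work, as an engineer would, in place of code of your own. Each camera call takes 0.05 s, during which the arm holds its last target.

## Working session

There is one attempt and no reset: what is moved stays moved. The work goes in short steps, Python scripts to look and compute and a tool call to move; the robot and the scene stay as the last step left them, time stands still between calls to the robot, and variables do not carry over. Pictures are saved under pics/ and viewed, and the job is handed in when it is done.

Besides the shell and the picture viewer there is one more tool, called after "Call:" by a JSON object that holds its "name" and its "arguments", one argument or row to a line. apply_moves: Moves the arm, as the interface text tells. Its arguments: {"type":"object","properties":{"linear":{"type":"array"},"rotation":{"type":"array"},"grip":{"type":"array"},"force":{"type":"number"}},"required":["linear","rotation","grip"]}

```bash
ls; mkdir -p pics
python3 - <<'E'
from rig import status, vision, ctrl
import cv2
s=status.sense(); print({k:s[k] for k in("time","position","eef_rot","finger_gap","ft_force")})
for n in("scene","side"):
    p,d=vision.grab_frame(n); cv2.imwrite(f"pics/{n}0.png",p); print(n,vision.camera_info(n))
E
```

```text
pics
{'time': 0.0, 'position': array([ 6.74428265e-01, -2.38431326e-07,  2.40680689e-01]), 'eef_rot': array([ 7.07083608e-01,  7.07129359e-01, -7.03428722e-04, -5.88824912e-04]), 'finger_gap': 1.0035106816937764, 'ft_force': array([-0.03272706,  0.01849794, -0.00677486])}
scene {'fov_y': 46.09083397355254, 'cx': 322.1342011194859, 'cy': 240.63477773156598, 'R': array([[-0.09967203,  0.99501693,  0.00260601],
       [ 0.55747655,  0.0580121 , -0.82816332],
       [-0.82418771, -0.08109193, -0.56048079]]), 't': array([ 0.02479939, -0.27127608,  1.13976623])}
side {'fov_y': 45.88355273385518, 'cx': 313.5168774198521, 'cy': 251.86533224145913, 'R': array([[-0.98305956, -0.18306358, -0.00903502],
       [-0.09853044,  0.56939298, -0.81613932],
       [ 0.15454986, -0.80142333, -0.57778455]]), 't': array([0.56003089, 0.06270751, 0.62251841])}
```

View pics/scene0.png

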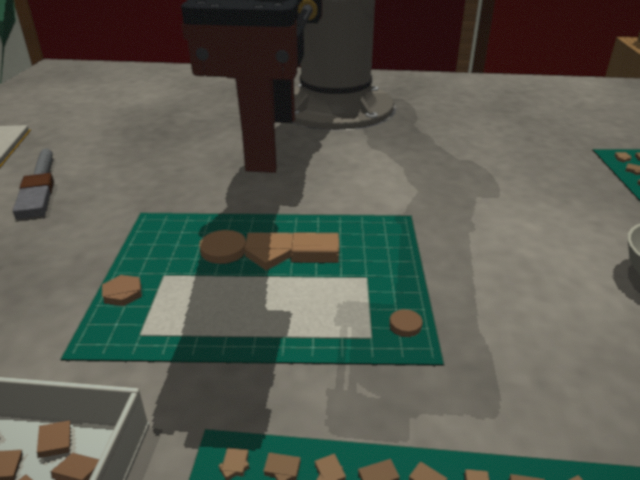

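View pics/side0.png

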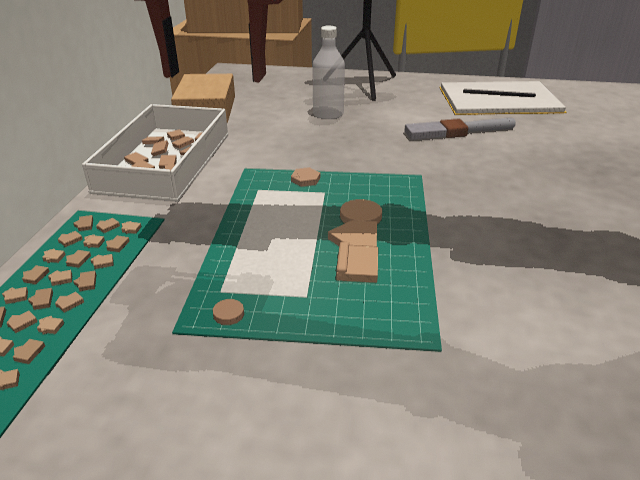

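The scene view shows the disc at the left end of the row, around (223,246). The pointed sherd is at (269,250) and the rim sherd at (315,247). The strip spans about (145–372, 277–337). Next I'll measure their positions.

```bash
cat > h.py <<'E'
import numpy as np, cv2
from rig import vision
def ray(info,uv,z,d=None):
    f=240/np.tan(np.radians(info["fov_y"]/2)); uv=np.atleast_2d(uv).astype(float)
    c=np.c_[(uv[:,0]-info["cx"])/f,(uv[:,1]-info["cy"])/f,np.ones(len(uv))]
    R=np.array(info["R"]);t=np.array(info["t"]); w=c@R; o=-R.T@t
    return o+w*((z-o[2])/w[:,2])[:,None]
def measure(n,p):
    i=vision.camera_info(n)
    hsv=cv2.cvtColor(p,cv2.COLOR_BGR2HSV); H,S,V=cv2.split(hsv)
    mat=cv2.inRange(hsv,(70,110,25),(95,255,255))
    k=np.ones((5,5),np.uint8)
    cs,_=cv2.findContours(cv2.morphologyEx(mat,cv2.MORPH_CLOSE,k),cv2.RETR_EXTERNAL,cv2.CHAIN_APPROX_NONE)
    cs=[c for c in cs if cv2.contourArea(c)>3000]
    # main mat: contour whose world centroid lies nearest x=.68,y=0
    def cen(c): return ray(i,cv2.convexHull(c)[:,0].mean(0),.003)[0]
    m=min(cs,key=lambda c:np.hypot(*(cen(c)[:2]-[.68,0])))
    M=np.zeros_like(mat); cv2.drawContours(M,[cv2.convexHull(m)],-1,255,-1)
    mr=cv2.minAreaRect(ray(i,m[:,0],.003)[:,:2].astype(np.float32)); print(n,"mat",mr)
    ins=cv2.erode(M,k)
    clay=((((H<22)|(H>170))&(S>70)&(ins>0))*255).astype(np.uint8)
    white=(((S<70)&(ins>0))*255).astype(np.uint8); white=cv2.morphologyEx(white,cv2.MORPH_OPEN,k)
    c=max(cv2.findContours(white,0,1)[0],key=cv2.contourArea)
    pts=ray(i,c[:,0],.003)[:,:2].astype(np.float32)
    print(n,"strip",cv2.minAreaRect(pts))
    for c in cv2.findContours(clay,0,1)[0]:
        if cv2.contourArea(c)>150:
            pts=ray(i,c[:,0],.015)[:,:2]; print(n,"clay",cv2.contourArea(c),cv2.boundingRect(c),"x",pts[:,0].min().round(4),pts[:,0].max().round(4),"y",pts[:,1].min().round(4),pts[:,1].max().round(4))
    return i,clay,white
E
python3 - <<'E'
from h import *
for n in("scene","side"):
    p=cv2.imread(f"pics/{n}0.png"); i,c,w=measure(n,p)
    o=p.copy();o[c>0]=(0,0,255);o[w>0]=(255,0,0)
    cv2.imwrite(f"pics/m_{n}.png",o[150:400,60:460])
a=cv2.imread("pics/m_scene.png");b=cv2.imread("pics/m_side.png");cv2.imwrite("pics/m.png",np.vstack([a,b]))
E
```

```text
scene mat ((0.5688620209693909, -0.036404505372047424), (0.28014495968818665, 0.3779902756214142), 4.889134883880615)
scene strip ((0.6213654279708862, -0.03209616243839264), (0.1036662682890892, 0.2428232878446579), 4.896121501922607)
scene clay 616.0 (390, 310, 32, 26) x 0.6283 0.6675 y 0.1111 0.1433
scene clay 816.5 (103, 276, 38, 29) x 0.6018 0.6503 y -0.211 -0.1639
scene clay 3661.5 (200, 231, 139, 38) x 0.4891 0.5704 y -0.1259 0.0472
side mat ((0.5675747394561768, -0.03667408227920532), (0.2797338664531708, 0.38042527437210083), 4.762015342712402)
side strip ((0.622800350189209, -0.03526856005191803), (0.10107245296239853, 0.24361678957939148), 4.803430557250977)
side clay 606.0 (213, 299, 31, 26) x 0.6202 0.6552 y 0.1127 0.1536
side clay 3165.5 (328, 199, 54, 83) x 0.487 0.5579 y -0.1288 0.0588
side clay 293.0 (291, 172, 29, 14) x 0.5947 0.6383 y -0.1961 -0.1539
```

View pics/m.png

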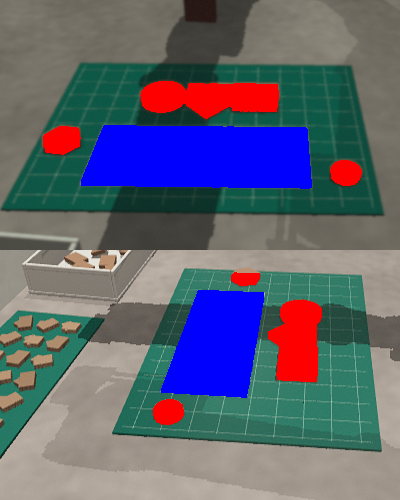

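Both views agree. The strip centre is about (0.622, −0.0335) with yaw of about 4.85°, which puts the disc near (0.522, −0.100). I'll push along world +x, which heads slightly away from the neighbour, with the two fingers 20 mm apart as a cradle. First I'll turn the jaws to lie along the row.

Call:
{"name": "apply_moves", "arguments": {
  "linear": [
    [0,0,0],
    [0,0,0],
    [0,0,0],
    [0,0,0],
    [0,0,0]
  ],
  "rotation": [
    [0,0,0.047],
    [0,0,0.094],
    [0,0,0.141],
    [0,0,0.188],
    [0,0,0.235]
  ],
  "grip": [0.23,0.23,0.23,0.23,0.23]
}}

```text
time: 0.6
position: [0.6746, -0.0, 0.2411]
eef_rot: [0.916, 0.402, -0.0, -0.0]
ft_force: [-0.1, 0.1, 0.3]
finger_gap: 0.585
```

Call:
{"name": "apply_moves", "arguments": {
  "linear": [
    [0,0,0],
    [0,0,0],
    [0,0,0],
    [0,0,0],
    [0,0,0]
  ],
  "rotation": [
    [0,0,0.047],
    [0,0,0.094],
    [0,0,0.141],
    [0,0,0.188],
    [0,0,0.235]
  ],
  "grip": [0.23,0.23,0.23,0.23,0.23]
}}

```text
time: 1.1
position: [0.6747, 0.0001, 0.2411]
eef_rot: [0.999, 0.044, -0.001, -0.0]
ft_force: [-0.5, -0.9, 0.2]
finger_gap: 0.233
```

Call:
{"name": "apply_moves", "arguments": {
  "linear": [
    [0,0,0],
    [0,0,0]
  ],
  "rotation": [
    [0,0,0.03],
    [0,0,0.03]
  ],
  "grip": [0.23,0.23]
}}

```text
time: 1.3
position: [0.6747, 0.0002, 0.2411]
eef_rot: [1.0, -0.0, -0.0, 0.0]
ft_force: [-0.1, -0.0, 0.3]
finger_gap: 0.229
```

Call:
{"name": "apply_moves", "arguments": {
  "linear": [
    [-0.14,0.065,0.05],
    [-0.28,0.13,0.1],
    [-0.42,0.195,0.15],
    [-0.56,0.26,0.2],
    [-0.7,0.334,0.25]
  ],
  "rotation": [
    [0,0,0],
    [0,0,0],
    [0,0,0],
    [0,0,0],
    [0,0,0]
  ],
  "grip": [0.23,0.23,0.23,0.23,0.23]
}}

```text
time: 1.8
position: [0.4632, -0.1005, 0.1661]
eef_rot: [1.0, 0.002, 0.0, -0.0]
ft_force: [0.5, -0.5, -0.4]
finger_gap: 0.231
```

Call:
{"name": "apply_moves", "arguments": {
  "linear": [
    [-0.015,0,0.1],
    [-0.015,0,0.2],
    [-0.015,0,0.28],
    [-0.015,0,0.28],
    [-0.015,0,0.28]
  ],
  "rotation": [
    [0,0,0],
    [0,0,0],
    [0,0,0],
    [0,0,0],
    [0,0,0]
  ],
  "grip": [0.23,0.23,0.23,0.23,0.23]
}}

```text
time: 2.3
position: [0.4605, -0.1003, 0.0829]
eef_rot: [1.0, 0.001, -0.0, 0.0]
ft_force: [-0.4, -0.0, 0.6]
finger_gap: 0.231
```

Run:
```python
from h import *
from rig import status
print(status.sense()["position"],status.sense()["eef_rot"])
i=vision.camera_info("wrist");p,d=vision.grab_frame("wrist");cv2.imwrite("pics/w1.png",p);print(i)
p,d=vision.grab_frame("side");cv2.imwrite("pics/s1.png",cv2.resize(p[130:330,200:466],None,fx=3,fy=3))
print(np.percentile(d[200:280,340:380],[5,50]))
p,d=vision.grab_frame("scene");cv2.imwrite("pics/sc1.png",cv2.resize(p[130:330,120:386],None,fx=3,fy=3))
```

```text
[ 0.46046745 -0.10032345  0.08288001] [ 9.99999711e-01  6.56077469e-04 -3.82818888e-04  2.99109113e-05]
{'fov_y': 59.85626609899115, 'cx': 320.7518466077214, 'cy': 241.97265362764978, 'R': array([[-5.86657132e-04, -9.99999819e-01, -1.36170757e-04],
       [-9.69856279e-01,  5.35791510e-04,  2.43677063e-01],
       [-2.43676946e-01,  2.75020950e-04, -9.69856417e-01]]), 't': array([-0.09950683,  0.45574181,  0.3466578 ])}
[0.65848399 0.71489683]
```

View pics/w1.png

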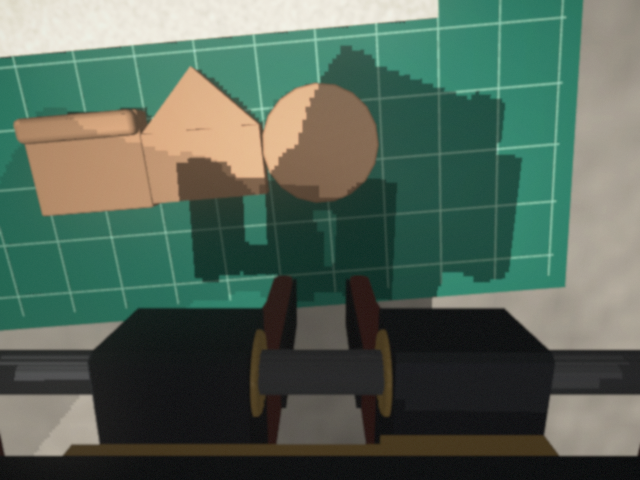

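View pics/s1.png

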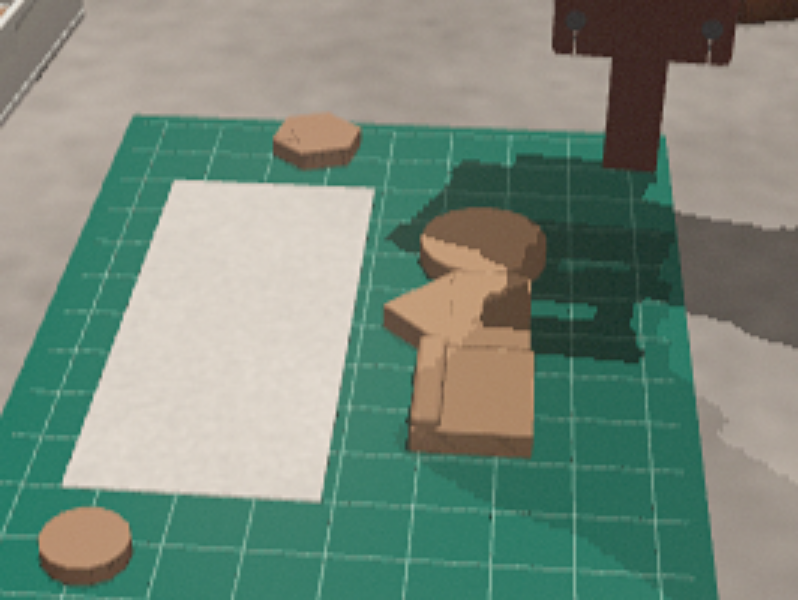

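View pics/sc1.png

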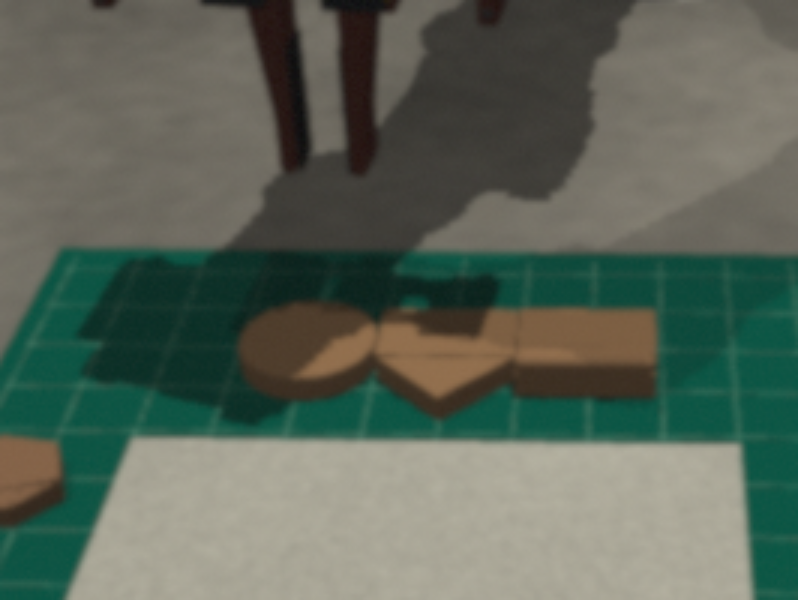

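The wrist view shows the disc (pixels 263–378 × 83–202) centred at about column 320. The finger gap is also centred at 320, so they line up. A quick ray check before going down.

Run:
```python
from h import *
i=vision.camera_info("wrist");p=cv2.imread("pics/w1.png")
h=cv2.cvtColor(p,cv2.COLOR_BGR2HSV);m=(((h[...,0]<22)&(h[...,1]>70))*255).astype(np.uint8);m[230:]=0
c=max(cv2.findContours(m,0,1)[0],key=cv2.contourArea)[:,0]
w=ray(i,c,.015)[:,:2]
s=w[w[:,1]<-.085]
A=np.c_[2*s,np.ones(len(s))];x=np.linalg.lstsq(A,(s**2).sum(1),rcond=None)[0]
print("disc",x[:2],"r",np.sqrt(x[2]+x[0]**2+x[1]**2), w.min(0),w.max(0))
e=np.array([[438,17],[0,58]]);print("strip near edge",ray(i,e,.003))
```

```text
disc [ 0.52431462 -0.09925838] r 0.028192771436234935 [ 0.48907293 -0.12762055] [0.55997493 0.05007307]
strip near edge [[ 0.58440543 -0.15694149  0.003     ]
 [ 0.56613931  0.05973744  0.003     ]]
```

Call:
{"name": "apply_moves", "arguments": {
  "linear": [
    [0,0,0.08],
    [0,0,0.14],
    [0,0,0.18],
    [0,0,0.188],
    [0,0,0.188]
  ],
  "rotation": [
    [0,0,0],
    [0,0,0],
    [0,0,0],
    [0,0,0],
    [0,0,0]
  ],
  "grip": [0.23,0.23,0.23,0.23,0.23]
}}

```text
time: 2.95
position: [0.4608, -0.1003, 0.0266]
eef_rot: [1.0, 0.0, 0.0, -0.0]
ft_force: [-0.4, 1.1, 0.6]
finger_gap: 0.228
```

Call:
{"name": "apply_moves", "arguments": {
  "linear": [
    [0.012,0,0],
    [0.024,0,0],
    [0.036,0,0],
    [0.048,0,0],
    [0.06,0,0]
  ],
  "rotation": [
    [0,0,0],
    [0,0,0],
    [0,0,0],
    [0,0,0],
    [0,0,0]
  ],
  "grip": [0.23,0.23,0.23,0.23,0.23]
}}

```text
time: 3.45
position: [0.479, -0.1002, 0.0264]
eef_rot: [1.0, 0.0, 0.0, -0.0]
ft_force: [-0.1, -0.2, 0.0]
finger_gap: 0.234
```

Call:
{"name": "apply_moves", "arguments": {
  "linear": [
    [0.012,0,0],
    [0.024,0,0],
    [0.036,0,0],
    [0.048,0,0],
    [0.06,0,0]
  ],
  "rotation": [
    [0,0,0],
    [0,0,0],
    [0,0,0],
    [0,0,0],
    [0,0,0]
  ],
  "grip": [0.23,0.23,0.23,0.23,0.23]
}}

```text
time: 3.95
position: [0.4967, -0.1002, 0.0262]
eef_rot: [1.0, -0.0, -0.0, -0.0]
ft_force: [-1.0, 0.3, 0.7]
finger_gap: 0.23
```

Run:
```python
from h import *
p,d=vision.grab_frame("wrist");cv2.imwrite("pics/w2.png",p)
```

```text
(no output)
```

View pics/w2.png

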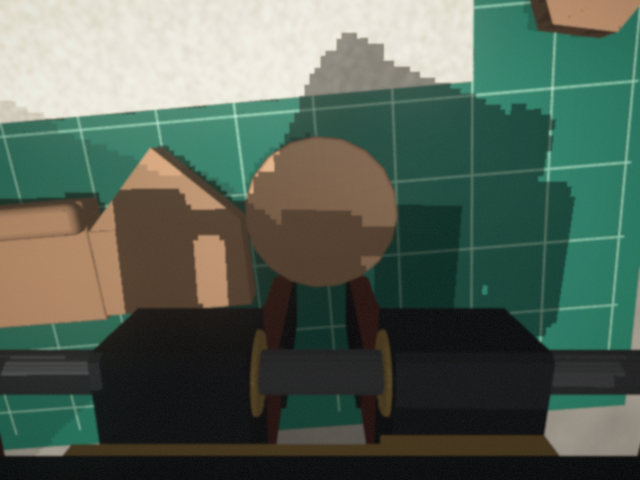

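The disc is cradled at (321,212) and the pointed sherd hasn't shifted. I'll continue the push, about 94 mm more.

Call:
{"name": "apply_moves", "arguments": {
  "linear": [
    [0.018,0,0],
    [0.036,0,0],
    [0.054,0,0],
    [0.072,0,0],
    [0.09,0,0]
  ],
  "rotation": [
    [0,0,0],
    [0,0,0],
    [0,0,0],
    [0,0,0],
    [0,0,0]
  ],
  "grip": [0.23,0.23,0.23,0.23,0.23]
}}

```text
time: 4.5
position: [0.5241, -0.1002, 0.0262]
eef_rot: [1.0, 0.0, 0.0, -0.0]
ft_force: [-0.3, -0.3, -0.8]
finger_gap: 0.229
```

Call:
{"name": "apply_moves", "arguments": {
  "linear": [
    [0.018,0,0],
    [0.036,0,0],
    [0.054,0,0],
    [0.072,0,0],
    [0.09,0,0]
  ],
  "rotation": [
    [0,0,0],
    [0,0,0],
    [0,0,0],
    [0,0,0],
    [0,0,0]
  ],
  "grip": [0.23,0.23,0.23,0.23,0.23]
}}

```text
time: 5.0
position: [0.5509, -0.1002, 0.0263]
eef_rot: [1.0, -0.0, -0.0, -0.0]
ft_force: [-0.8, -0.4, -0.4]
finger_gap: 0.231
```

Call:
{"name": "apply_moves", "arguments": {
  "linear": [
    [0.018,0,0],
    [0.036,0,0],
    [0.054,0,0],
    [0.072,0,0],
    [0.09,0,0]
  ],
  "rotation": [
    [0,0,0],
    [0,0,0],
    [0,0,0],
    [0,0,0],
    [0,0,0]
  ],
  "grip": [0.23,0.23,0.23,0.23,0.23]
}}

```text
time: 5.5
position: [0.578, -0.1002, 0.0262]
eef_rot: [1.0, -0.0, -0.0, -0.0]
ft_force: [-0.7, -0.7, -0.3]
finger_gap: 0.233
```

Run:
```python
from h import *
p,d=vision.grab_frame("wrist");cv2.imwrite("pics/w3.png",p)
```

```text
(no output)
```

View pics/w3.png

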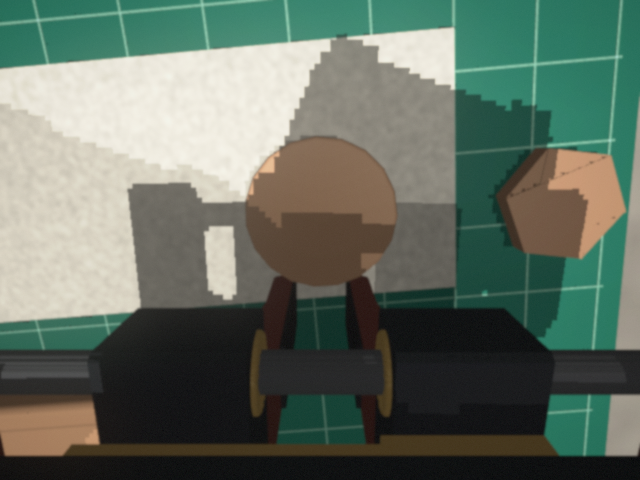

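The disc is on the strip at (321,211), near the strip's edge, and the cradle is holding. I'll push 13 mm more with a slow finish, then back off slightly and lift.

Call:
{"name": "apply_moves", "arguments": {
  "linear": [
    [0.015,0,0],
    [0.028,0,0],
    [0.037,0,0],
    [0.042,0,0],
    [0.043,0,0]
  ],
  "rotation": [
    [0,0,0],
    [0,0,0],
    [0,0,0],
    [0,0,0],
    [0,0,0]
  ],
  "grip": [0.23,0.23,0.23,0.23,0.23]
}}

```text
time: 6.05
position: [0.5906, -0.1002, 0.0262]
eef_rot: [1.0, 0.0, 0.0, -0.0]
ft_force: [-0.3, 0.7, 0.7]
finger_gap: 0.232
```

Call:
{"name": "apply_moves", "arguments": {
  "linear": [
    [-0.02,0,0],
    [-0.04,0,0],
    [-0.04,0,-0.08],
    [-0.04,0,-0.24],
    [-0.04,0,-0.4]
  ],
  "rotation": [
    [0,0,0],
    [0,0,0],
    [0,0,0],
    [0,0,0],
    [0,0,0]
  ],
  "grip": [0.23,0.23,0.23,0.23,0.23]
}}

```text
time: 6.55
position: [0.5768, -0.1002, 0.1468]
eef_rot: [1.0, -0.0, -0.001, -0.0]
ft_force: [1.1, -0.2, -0.3]
finger_gap: 0.232
```

Call:
{"name": "apply_moves", "arguments": {
  "linear": [
    [0,0,-0.15],
    [0,0,-0.3],
    [0,0,-0.3],
    [0,0,-0.3],
    [0,0,-0.3]
  ],
  "rotation": [
    [0,0,0],
    [0,0,0],
    [0,0,0],
    [0,0,0],
    [0,0,0]
  ],
  "grip": [0.23,0.23,0.23,0.23,0.23]
}}

```text
time: 7.05
position: [0.5771, -0.0999, 0.2349]
eef_rot: [1.0, 0.0, -0.001, -0.0]
ft_force: [0.4, 0.3, -0.6]
finger_gap: 0.229
```

Run:
```python
from h import *
for n in("scene","side"):
    p,d=vision.grab_frame(n);cv2.imwrite(f"pics/{n}9.png",p);print(p.shape)
    try: measure(n,p)
    except Exception as e: print(e)
a=cv2.imread("pics/scene9.png")[180:380,60:460];b=cv2.imread("pics/side9.png")[150:360,100:500]
a0=cv2.imread("pics/scene0.png")[180:380,60:460];b0=cv2.imread("pics/side0.png")[150:360,100:500]
cv2.imwrite("pics/cmp.png",np.hstack([np.vstack([a0,b0]),np.vstack([a,b])]))
```

```text
(480, 640, 3)
scene mat ((0.5688558220863342, -0.036387935280799866), (0.27981841564178467, 0.3778909146785736), 4.876766681671143)
scene strip ((0.6213937401771545, -0.03207814693450928), (0.1032632440328598, 0.24291890859603882), 4.830577850341797)
scene clay 611.0 (390, 310, 32, 26) x 0.6283 0.6675 y 0.1111 0.1433
scene clay 1599.0 (173, 281, 53, 39) x 0.6014 0.6664 y -0.1267 -0.0675
scene clay 830.5 (103, 276, 38, 29) x 0.6021 0.6507 y -0.2103 -0.1635
scene clay 2489.5 (245, 233, 94, 36) x 0.4891 0.5702 y -0.0704 0.0472
(480, 640, 3)
side mat ((0.5675746202468872, -0.03702889382839203), (0.27969497442245483, 0.3809957802295685), 4.758669376373291)
side strip ((0.6226956248283386, -0.03515063226222992), (0.10094911605119705, 0.2433527410030365), 4.784168243408203)
side clay 606.0 (213, 299, 31, 26) x 0.6202 0.6552 y 0.1127 0.1533
side clay 2397.0 (328, 220, 50, 62) x 0.487 0.5579 y -0.074 0.0588
side clay 865.0 (266, 193, 41, 27) x 0.596 0.6554 y -0.1286 -0.0569
side clay 296.0 (291, 172, 29, 14) x 0.5947 0.6383 y -0.1961 -0.1541
```

View pics/cmp.png

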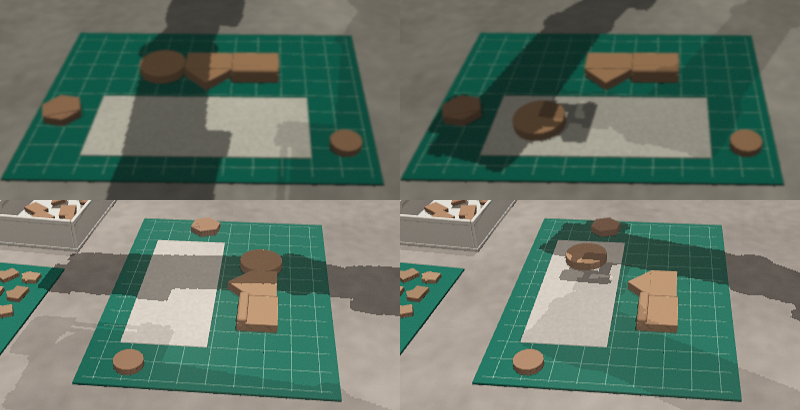

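The disc lies on the strip at about (0.627, −0.099), with roughly 20 mm of paper to spare on each long side. The outlines of the other two sherds match those in the first pictures. The arm is clear, so I'm handing the job in.

```bash
python3 -c "
from rig import ctrl; print(ctrl.job_done())"
```

```text
the job is handed in; nothing more can be done
None
```

The disc is out of the row and lies wholly on the white strip. I slid it flat about 105 mm with the two fingers 20 mm apart as a cradle, heading about 5° away from its neighbour, then backed off and lifted clear.

- **Disc:** the last scene and side images put its centre at about (0.627, −0.099). That is within a few millimetres of the strip's middle line, with about 20 mm of paper to spare on each long side.
- **Other two sherds:** the outline limits I could compare before and after agree to about 0.2 mm, so I found no sign that either moved.
- **Limits:** the last reading was at 7.05 s, and two camera pictures followed, against the 32 s limit. Force readings stayed near 1 N, and the arm ended about 0.2 m above the mat.

No check failed. The two cameras disagree on the strip's centre by about 3 mm, which is well inside the margin.

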